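# Set up the bench dust extractor for polishing a headlamp

## Task

Get the bench dust extractor ready for work on the headlamp: slide its suction pipe into the sleeve until the sleeve's mouth stands on the red band of the pipe, then press the blue key fully down so that it stays latched and the red key pops up. Do not press the yellow or the white key, leave the pipe set on its band, and do not disturb the bottle, the polishing pad or the tape roll.

Things in the scene. Friction and masses are not known exactly. Their poses are not given: they have to be found in the camera images.
- extractor: Dark box-shaped bench dust extractor, 200 (x) by 240 (y) by 130 mm high, fixed to the bench. Origin at the centre of its underside on the bench; z up. The key bank is on its top, in a row along its y axis, 45 mm to the -x side of its centre; the sleeve and pipe stick out of the middle of its -y side. Place and yaw vary. The pipe points towards a fixed car headlamp, 245 mm high, that stands on the bench at the robot's right, beyond y = -0.4 m.
- sleeve_mouth (a point): Centre of the mouth of the black round sleeve (56 mm outside, 45 mm bore, standing 25 mm out of the extractor's -y side), on the pipe's axis, 65 mm above the bench. Its axes are those of the extractor: the pipe slides in along +y.
- pipe_end (a point): Centre of the outer face of the grey flange (56 mm diameter, 12 mm thick) at the outer end of the level aluminium suction pipe (40 mm diameter), 65 mm above the bench. The axes are the extractor's: +y points along the pipe into the sleeve. The pipe can be pushed here; it cannot leave the sleeve.
- pipe_band (a point): Point on the pipe's axis at the middle of the painted red band, which is 10 mm wide, 47 mm from the flange's outer face. The band is on the sleeve's mouth when this point is within 5 mm of sleeve_mouth.
- pipe (a joint): How far the pipe has been pushed in, in m: 0 is fully out, 0.070 has the middle of the red band exactly at the sleeve's mouth, 0.105 is the end stop (too far). It slides stiffly with about 4 N of friction and stays where it is left; it starts between 0 and 0.03.
- key_red (a joint): Travel of the red key in m: 0 is up, 0.010 is latched down (its state at the start), 0.0125 is the hard stop. Pops up when another key is pressed.
- key_blue (a joint): Travel of the blue key in m: 0 is up (start), 0.010 is latched, 0.0125 is the hard stop. Pressing takes up to about 7 N in the first 3 mm (until the red key is freed), then 1 to 4 N down to the hard stop; it latches only if pressed past 0.0105, close to the hard stop, and pressing it part way frees the red key without latching the blue one.
- key_yellow (a joint): Travel of the yellow key, same as the blue one; starts up and must not be pressed.
- key_white (a joint): Travel of the white key, same as the blue one; starts up and must not be pressed.
- key_red_top (a point): Centre of the top of the red key. The four keys are caps 40 (along the extractor's x) by 28 mm (along its y), in a row at 40 mm pitch; a key that is up stands 20 mm above the deck (top 150 mm above the bench), a latched one 10 mm. The order of the colours in the row varies.
- key_blue_top (a point): Centre of the top of the blue key.
- key_yellow_top (a point): Centre of the top of the yellow key.
- key_white_top (a point): Centre of the top of the white key.
- polish: Loose upright white bottle of polish with black cap, 56 mm diameter, 150 mm high, bystander. Origin at the centre of its base.
- pad: Loose orange foam-look polishing pad on a black disc, 80 mm diameter, 30 mm high, bystander. Origin at the centre of its underside.
- tape: Loose yellow roll of tape lying flat, 96 mm outside diameter, 25 mm high, bystander. Origin at the centre of its underside.

How it is judged (in metres and radians):
On the way, in this order (a step that is already met when the one before it is completed fails the run):
1. the pipe is pushed in until the sleeve's mouth stands on the red band (within 6 mm of its middle) and rests there (value of joint pipe between 0.064 and 0.076 m and velocity of joint pipe between -0.005 and 0.005 m/s), for 0.2 s.
2. the blue key is down and the red key has popped up (value of joint key_blue above 0.009 m and value of joint key_red below 0.002 m), for 0.2 s.
At the end, for the whole second after the job is handed in: The sleeve's mouth stands on the pipe's red band (middle of the band within 6 mm of the mouth), the blue key is latched down (more than 9 mm), and the red, yellow and white keys are up (within 2 mm) (all of step 2 and value of joint pipe between 0.064 and 0.076 m and value of joint each of key_yellow, key_white below 0.002 m); the robot touches nothing.
It fails at once if the yellow or the white key is pressed (more than 5 mm) (value of joint any of key_yellow, key_white above 0.005 m).
It fails at once if the bottle, the pad or the tape roll is moved by more than 20 mm, or the bottle is tipped (distance of any of polish, pad, tape from where it was at the start of the episode above 0.02 m or angle between polish's own z axis and vertical above 0.4 rad).
It also fails if it takes over 45 s, if anything falls off the work surface, if the arm or the gripper's body presses on something with over 40 N, if the wrist force passes 120 N, or if a joint passes its speed limit or range.

## Robot

A 6-joint arm with a two-finger parallel gripper is mounted at the origin on the work surface. World frame = base frame: x ahead of the robot, y to its left, z up, the work surface at z = 0. Lengths are in mm, angles in rad, forces in N, time in s.
With the tool pointing down it reaches from about 300 to 775 mm from the base axis. Payload 14.6 kg.
Tool frame: the origin (TCP) lies midway between the tips of the shut fingers; the grasp point (between the pads) lies 19 mm behind it (manip.grip_point_offset is the distance from the TCP to the grasp point, in mm); x points along the fingers, z is the direction in which the jaws open and shut, and the axes are right-handed (so a half turn about x gives the same grasp; the last joint's range is limited). The gripper opens to 94 mm and grips with 3 to 60 N. Pads are 16 mm wide; open, the fingers measure 119 mm over their backs; the gripper's body (75 mm by 177 mm) begins 78 mm behind the grasp point.
Start: joints at [1.216, 0.3, 1.521, -0, 1.321, -0.067], TCP at [156.111, 527.369, 205.446] pointing down, gripper open.
Joint ranges: [-3.03, 3.03], [-0.79, 2.21], [0.23, 2.52], [-1.04, 4.18], [0, 3.07], [-2.55, 2.55]. Speed limits (rad/s): [2.22, 2.22, 2.57, 3.14, 3.14, 3.14].

## Interface

Orientations are given as [roll, pitch, yaw] about the fixed x, y, z axes, in that order (R = Rz(yaw) Ry(pitch) Rx(roll)).
In Python, from cell import manip, camera, calibration, order gives the robot as it stands.
- The arm moves only by the tool jog_arm, never from a script. Its arguments are lists of equal length, an entry for each row: "turn": the turn, a rotation vector about the tool's x, y, z in degrees, a list of three; "dp": the shift along the tool's x, y, z in cm, a list of three; "gripper": the closure, from 0 (fully open) to 1 (shut). In form: {"turn": [[ax, ay, az], ...], "dp": [[tx, ty, tz], ...], "gripper": [gripper, ...]}. A call has 1 to 8 rows; each row shifts and turns the pose as measured when the row begins, along the tool's axes as they then stand; what a row does not reach is not made up. A row lasts 1/8 s, in which the tool goes at most 62.5 mm and 10.7 degrees, less where a joint would pass 70% of its speed; a pose out of reach is approached as far as the arm can. A call is refused whole if a number of a shift passes 6.25 or a number of a turn 10.7, either way. A call with a gripper value outside its range is refused whole. The fingers move at their own pace and stop on an object; "grip_force" is the grip in N (left out, the last holds). Time passes only in rows, so rows that do not move let the fingers close. It gives the time, the measured TCP pose, the force and the opening at its end, in the units of the state.
- manip.read_state(): the state, without advancing time (a new reading comes with each control period).
- camera(name): name is "scene" or "side" or "wrist"; returns (picture, depth): 384x512x3 uint8, red, green, blue; 384x512 float32, mm along the optical axis (not along the pixel's ray), 0 where there is no reading.
- calibration(name): a dict with "K" (3x3 intrinsics, pixels), "world_from_camera" (4x4, takes a point from camera to world coordinates). Camera axes: x right, y down, z forward; pixel columns grow to the right and rows downward; lengths in mm; the calibration is good to about 2 mm. A picture is of the moment at which its call begins: read the wrist's pose just before it. calibration takes no time and is no camera call; for the wrist camera it gives the pose at the moment of the call.
- order.sign_off(): hands the job in, once; it reports no verdict.
The state is a dict: "clock": time; "joints": joint angles; "qd": joint speeds; "effort": joint torques, N m; "eef_pos": TCP position; "eef_rot": TCP orientation; "wrist_force": force on the tool from outside, world axes, zero at the start; "moment": the same for the moment, N m; "finger_gap": finger opening in mm.
Only numpy, scipy, OpenCV 4.12 (cv2) and the standard library are available. Lean on these libraries where they do the work, as an engineer would, in place of code of your own. Each camera call takes 0.05 s, during which the arm holds its last target.

## Working session

There is one attempt and no reset: what is moved stays moved. The work goes in short steps, Python scripts to look and compute and a tool call to move; the robot and the scene stay as the last step left them, time stands still between calls to the robot, and variables do not carry over. Pictures are saved under pics/ and viewed, and the job is handed in when it is done.

Besides the shell and the picture viewer there is one more tool, called after "Emit:" as name(argument=value, ...), one argument or row to a line, values as JSON. jog_arm: Moves the arm, as the interface text tells. Its arguments: {"type":"object","properties":{"turn":{"type":"array","items":{"type":"array","items":{"type":"number"}}},"dp":{"type":"array","items":{"type":"array","items":{"type":"number"}}},"gripper":{"type":"array","items":{"type":"number"}},"grip_force":{"type":"number"}},"required":["turn","dp","gripper"]}

```bash
mkdir -p pics; python3 - <<'E'
from cell import manip,camera,calibration
import cv2,numpy as np
print(manip.read_state())
for n in("scene","side"):
    p,d=camera(n); cv2.imwrite(f"pics/{n}0.png",p[:,:,::-1]); np.savez(f"pics/{n}0.npz",p=p,d=d,**calibration(n))
    print(calibration(n))
E
```

```text
{'clock': 0.0, 'joints': array([ 1.21638029e+00,  3.00482683e-01,  1.52156812e+00,  5.68665355e-05,
        1.32072729e+00, -6.65765824e-02]), 'qd': array([ 2.60077490e-05,  8.48833130e-04, -6.08803983e-04, -2.32478426e-03,
       -8.91443016e-04, -1.54167056e-04]), 'effort': array([ 1.09687312e-04, -5.31815422e+01, -3.52723145e+01,  7.08407722e-02,
        2.44256324e-02, -9.28071904e-05]), 'eef_pos': array([156.0188868 , 527.13135346, 204.88547019]), 'eef_rot': array([ 3.02858467,  1.56960961, -1.97165787]), 'wrist_force': array([0.97461417, 0.1753023 , 0.16971307]), 'moment': array([0.03003783, 0.01768403, 0.05171408]), 'finger_gap': 94.15333171679097}
{'K': array([[462.85439378,   0.        , 249.50923593],
       [  0.        , 462.85439378, 189.86901827],
       [  0.        ,   0.        ,   1.        ]]), 'world_from_camera': array([[ 6.81785309e-01,  5.82884534e-01, -4.42057025e-01,
         9.88800597e+02],
       [ 7.31367341e-01, -5.29505929e-01,  4.29796793e-01,
        -3.51380418e+02],
       [ 1.64500869e-02, -6.16335210e-01, -7.87312075e-01,
         8.76332389e+02],
       [ 0.00000000e+00,  0.00000000e+00,  0.00000000e+00,
         1.00000000e+00]])}
{'K': array([[346.54718841,   0.        , 255.9597094 ],
       [  0.        , 346.54718841, 194.17559713],
       [  0.        ,   0.        ,   1.        ]]), 'world_from_camera': array([[-9.98284632e-01, -2.35038732e-02,  5.36224050e-02,
         5.28914095e+02],
       [-5.72391882e-02,  5.84335533e-01, -8.09490988e-01,
         6.60559408e+02],
       [-1.23073031e-02, -8.11171716e-01, -5.84678525e-01,
         5.50290086e+02],
       [ 0.00000000e+00,  0.00000000e+00,  0.00000000e+00,
         1.00000000e+00]])}
```

View pics/scene0.png

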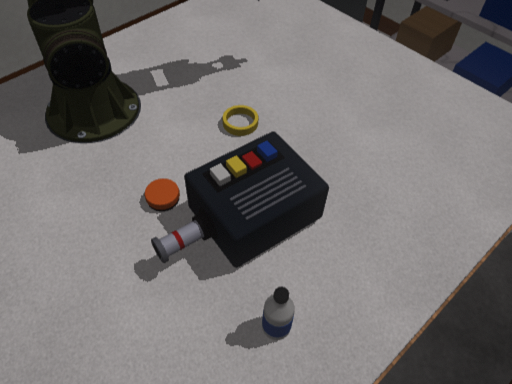

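View pics/side0.png

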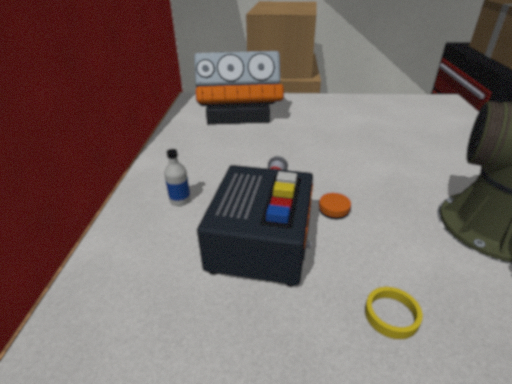

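The scene view shows the extractor at about (255,195). Its keys run white (220,175), yellow (236,166), red (252,160), blue (267,151), and the pipe's flange is at (160,248). The pad is at (162,194), the tape at (240,119) and the bottle at (280,312). In the side view the blue key is at (279,213).

```bash
cat > h.py <<'E'
import numpy as np,cv2
def load(n):
    z=np.load(n); return z['p'],z['d'],z['K'],z['world_from_camera']
def pts(d,K,T):
    v,u=np.mgrid[:d.shape[0],:d.shape[1]]
    P=np.stack([(u-K[0,2])/K[0,0]*d,(v-K[1,2])/K[1,1]*d,d],-1)
    W=P@T[:3,:3].T+T[:3,3]; W[d<=0]=np.nan; return W
def ray(u,v,z,K,T):
    r=T[:3,:3]@np.array([(u-K[0,2])/K[0,0],(v-K[1,2])/K[1,1],1]); o=T[:3,3]
    return o+r*(z-o[2])/r[2]
E
python3 - <<'E'
from h import *
rng={'red':((0,150,60),(4,255,255)),'yellow':((20,120,60),(35,255,255)),'blue':((100,120,50),(130,255,255)),'orange':((5,150,60),(14,255,255))}
for n in('scene','side'):
    p,d,K,T=load(f'pics/{n}0.npz'); W=pts(d,K,T); h=cv2.cvtColor(p,cv2.COLOR_RGB2HSV)
    print(n)
    for c,(a,b) in rng.items():
        m=cv2.inRange(h,a,b); k,l,s,ce=cv2.connectedComponentsWithStats(m)
        for i in range(1,k):
            if s[i,4]>25:
                w=W[l==i]; w=w[~np.isnan(w[:,0])]
                top=w[w[:,2]>np.percentile(w[:,2],95)-6]
                print(c,ce[i].round(),s[i,4],w.mean(0).round(),'top',np.round((top.min(0)+top.max(0))/2),top.mean(0).round())
    # heights map
    # deck
    m=(abs(W[...,2]-130)<5)&(W[...,0]>250)&(W[...,1]<400)&(W[...,1]>-250)
    w=W[m][:,:2].astype(np.float32); print('deck',len(w),cv2.minAreaRect(w) if len(w) else 0)
    m=(W[...,2]>20)&(W[...,2]<120)&(W[...,0]>250)
    np.save(f'pics/{n}W.npy',W)
    a=(W[...,2]>20)&(W[...,0]>200)&(W[...,0]<900)&(W[...,1]>-300)&(W[...,1]<450)
    k,l,s,ce=cv2.connectedComponentsWithStats(a.astype(np.uint8))
    for i in range(1,k):
        if s[i,4]>30:
            w=W[l==i]; print('obj',ce[i].round(),s[i,4],w.mean(0).round(),w.min(0).round(),w.max(0).round())
E
```

```text
scene
red [252. 159.] 189 [518. 110. 140.] top [517. 111. 140.] [517. 111. 140.]
red [178. 238.] 67 [ 536. -108.   81.] top [ 530. -107.   85.] [ 531. -107.   84.]
yellow [240. 120.] 591 [316. 261.  18.] top [313. 264.  26.] [315. 262.  25.]
yellow [236. 165.] 293 [513.  70. 147.] top [511.  72. 150.] [511.  71. 150.]
blue [489.  64.] 1512 [ 445. 1730. -461.] top [ 453. 1739. -454.] [ 445. 1723. -457.]
blue [267. 149.] 216 [524. 150. 149.] top [522. 151. 150.] [523. 150. 150.]
blue [288. 327.] 30 [807. -67.  52.] top [807. -70.  68.] [807. -70.  69.]
orange [162. 193.] 793 [384. -45.  29.] top [379. -43.  31.] [381. -44.  31.]
deck 7298 ((633.3741455078125, 71.20809936523438), (242.06166076660156, 357.6648254394531), 79.91600036621094)
obj [240. 117.] 331 [313. 263.  25.] [262. 216.  20.] [361. 312.  31.]
obj [248. 200.] 13144 [578.  47. 113.] [ 444. -157.   20.] [673. 215. 155.]
obj [161. 192.] 795 [382. -44.  30.] [340. -81.  20.] [419.  -3.  35.]
obj [278. 313.] 1239 [787. -77.  95.] [752. -96.  20.] [808. -40. 154.]
side
red [ 71. 125.] 29218 [1290. -591.    9.] top [1290. -712. 
[... 364 characters left out ...]
91.] 286 [773. -43.  46.] top [774. -47.  65.] [773. -42.  65.]
blue [277. 214.] 392 [524. 158. 143.] top [524. 153. 147.] [523. 156. 148.]
orange [239.  93.] 1471 [ 664. -562.  115.] top [ 664. -579.  136.] [ 668. -572.  136.]
orange [334. 205.] 589 [381. -28.  26.] top [380. -36.  28.] [380. -34.  28.]
deck 5908 ((888.67578125, -4.19500732421875), (256.81451416015625, 905.7088623046875), 74.46163940429688)
obj [175. 178.] 925 [776. -49.  82.] [753. -76.  20.] [809. -36. 151.]
obj [258. 223.] 11312 [561. 140. 109.] [ 444. -154.   20.] [673. 221. 151.]
obj [334. 203.] 541 [380. -34.  28.] [341. -77.  20.] [418.   0.  32.]
obj [394. 310.] 819 [314. 270.  23.] [266. 219.  20.] [362. 314.  27.]
```

```bash
cat >> h.py <<'E'
from scipy.spatial.transform import Rotation as Ro
def rel(st,target,Rt=None):
    R=Ro.from_euler('xyz',st['eef_rot']); dp=R.inv().apply(np.array(target)-st['eef_pos'])
    out=[dp.round(1)]
    if Rt is not None: out.append(np.degrees((R.inv()*Rt).as_rotvec()).round(2))
    return out
E
python3 - <<'E'
from h import *
from cell import manip
W=np.load('pics/sceneW.npy'); p,d,K,T=load('pics/scene0.npz')
m=(abs(W[...,2]-130)<4)&(W[...,0]>400)&(W[...,0]<700)&(W[...,1]<300)&(W[...,1]>-100)
k,l,s,ce=cv2.connectedComponentsWithStats(m.astype(np.uint8)); i=1+np.argmax(s[1:,4])
print(W[l==i].mean(0)); print('deck',cv2.minAreaRect(W[l==i][:,:2].astype(np.float32)))
# pipe: points x 480..600,y<-60, z 40..100
m=(W[...,2]>45)&(W[...,0]>470)&(W[...,0]<620)&(W[...,1]<-62)&(W[...,1]>-200)
w=W[m]
ya=np.array([0.137,.9906,0]); xa=np.array([.9906,-.137,0])
s=w@ya; t=w@xa
for a in np.arange(-230,-120+110,4):
    q=(s>=a)&(s<a+4)
    if q.sum()>3: print(a,q.sum(),'z max',w[q][:,2].max().round(),'x',w[q][:,0].min().round(),w[q][:,0].max().round(),'topx', w[q][np.argsort(-w[q][:,2])[:5]].mean(0).round())
h=cv2.cvtColor(p,cv2.COLOR_RGB2HSV)
mr=cv2.inRange(h,(0,130,40),(4,255,255))>0; q=mr&m; print('band s',(W[q]@ya).min(),(W[q]@ya).max(),(W[q]@ya).mean(),(W[q]).mean(0))
c=np.array([559,85.3,0]); print('mouth s',c@ya-145)
st=manip.read_state(); R=Ro.from_euler('xyz',st['eef_rot']).as_matrix(); print(R.round(3))
E
```

```text
[571.518606    74.44437895 130.61730162]
deck ((557.8311157226562, 83.776123046875), (238.96713256835938, 199.920166015625), 81.56532287597656)
-82 99 z max 94.0 x 498.0 550.0 topx [ 523. -152.   93.]
-78 57 z max 96.0 x 497.0 550.0 topx [ 524. -149.   95.]
-74 56 z max 95.0 x 500.0 550.0 topx [ 526. -146.   94.]
-70 35 z max 95.0 x 499.0 551.0 topx [ 525. -142.   93.]
-66 43 z max 87.0 x 510.0 544.0 topx [ 522. -137.   86.]
-62 40 z max 86.0 x 515.0 546.0 topx [ 525. -133.   86.]
-58 37 z max 90.0 x 510.0 545.0 topx [ 528. -130.   87.]
-54 38 z max 88.0 x 509.0 546.0 topx [ 527. -126.   87.]
-50 41 z max 88.0 x 513.0 547.0 topx [ 528. -122.   86.]
-46 37 z max 88.0 x 515.0 547.0 topx [ 529. -117.   86.]
-42 39 z max 87.0 x 511.0 548.0 topx [ 529. -114.   86.]
-38 43 z max 88.0 x 513.0 548.0 topx [ 529. -109.   87.]
-34 36 z max 88.0 x 516.0 549.0 topx [ 529. -106.   87.]
-30 42 z max 88.0 x 513.0 551.0 topx [ 530. -101.   87.]
-26 33 z max 87.0 x 517.0 550.0 topx [531. -98.  86.]
-22 39 z max 87.0 x 516.0 550.0 topx [533. -94.  86.]
-18 40 z max 87.0 x 516.0 551.0 topx [530. -89.  86.]
-14 38 z max 87.0 x 516.0 552.0 topx [533. -85.  86.]
band s -36.844223527597336 -28.938739142647226 -33.018633063263216 [ 536.6533286  -107.55111961   79.76927727]
mouth s 16.081180000000018
[[-0.    -0.959  0.284]
 [-0.001  0.284  0.959]
 [-1.     0.    -0.001]]
```

```bash
python3 - <<'E'
import cv2
for n,(x,y,w,h) in {'scene':(130,110,210,160),'side':(190,140,140,150)}.items():
    p=cv2.imread(f'pics/{n}0.png')[y:y+h,x:x+w]; cv2.imwrite(f'pics/{n}0z.png',cv2.resize(p,None,fx=3.5,fy=3.5,interpolation=2))
E
```

```text
(no output)
```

View pics/scene0z.png

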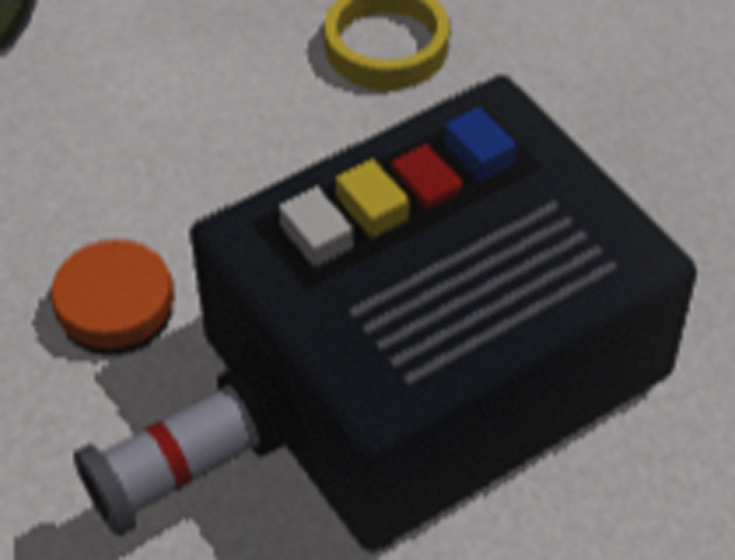

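The zoomed scene view shows the key order white, yellow, red, blue, and the band about halfway along the exposed pipe. The pipe still needs to go in about 47.5 mm. I'm now swinging to the outside of the flange with the fingers shut.

Emit:
jog_arm(
  turn=[
    [5.45,0,0],
    [5.45,0,0],
    [5.45,0,0],
    [5.45,0,0],
    [5.45,0,0],
    [5.45,0,0],
    [5.45,0,0],
    [5.45,0,0],
  ],
  dp=[
    [0,-5.82,-0.91],
    [0,-5.82,-0.91],
    [0,-5.82,-0.91],
    [0,-5.82,-0.91],
    [0,-5.82,-0.91],
    [0,-5.82,-0.91],
    [0,-5.82,-0.91],
    [0,-5.82,-0.91],
  ],
  gripper=[1,1,1,1,1,1,1,1],
  grip_force=20,
)

```text
clock: 1.1
eef_pos: [488.5, 194.4, 202.5]
eef_rot: [-2.879, 1.566, -2.374]
wrist_force: [-0.1, -0.2, 1.0]
finger_gap: 17.6
```

```bash
python3 - <<'E'
from h import *
from cell import manip
st=manip.read_state(); y=np.radians(-8.2)
Rt=Ro.from_matrix(np.array([[0,-np.sin(y),np.cos(y)],[0,np.cos(y),np.sin(y)],[-1,0,0]]))
print(rel(st,(517.4,-198,205),Rt),st['finger_gap'])
E
```

```text
[array([  -1.2, -357.4, -164.5]), array([37.12, -0.26,  0.17])] 17.569837715633366
```

Emit:
jog_arm(
  turn=[
    [4.65,0,0],
    [4.65,0,0],
    [4.65,0,0],
    [4.65,0,0],
    [4.65,0,0],
    [4.65,0,0],
    [4.65,0,0],
    [4.65,0,0],
  ],
  dp=[
    [0,-4.95,-0.74],
    [0,-4.95,-0.74],
    [0,-4.95,-0.74],
    [0,-4.95,-0.74],
    [0,-4.95,-0.74],
    [0,-4.95,-0.74],
    [0,-4.95,-0.74],
    [0,-4.95,-0.74],
  ],
  gripper=[1,1,1,1,1,1,1,1],
)

```text
clock: 2.1
eef_pos: [512.5, -211.8, 201.2]
eef_rot: [-2.63, 1.562, -2.798]
wrist_force: [0.3, -0.2, 0.8]
finger_gap: 0.6
```

```bash
cat > rel.py <<'E'
from h import *
from cell import manip
import sys
st=manip.read_state(); y=np.radians(-8.2)
Rt=Ro.from_matrix(np.array([[0,-np.sin(y),np.cos(y)],[0,np.cos(y),np.sin(y)],[-1,0,0]]))
print(rel(st,[float(a) for a in sys.argv[1:4]],Rt),st['finger_gap'],st['eef_pos'].round(1),st['wrist_force'].round(1),st['clock'])
E
python3 rel.py 517.4 -198 50
```

```text
[array([151.1,  15.1,   3.7]), array([-1.41, -0.45,  0.24])] 0.5580174680248831 [ 512.5 -211.8  201.2] [ 0.3 -0.2  0.8] 2.1
```

Emit:
jog_arm(
  turn=[
    [-1.4,-0.4,0.2],
    [0,0,0],
    [0,0,0],
    [0,0,0],
  ],
  dp=[
    [5,0.3,0.4],
    [5,0.2,0],
    [4.5,0.2,0],
    [0,0,0],
  ],
  gripper=[1,1,1,1],
)

```text
clock: 2.6
eef_pos: [515.7, -209.6, 52.0]
eef_rot: [-2.331, 1.57, -2.481]
wrist_force: [0.0, -0.3, 1.0]
finger_gap: 0.4
```

```bash
python3 rel.py 517.4 -198 48; python3 - <<'E'
from h import *
from cell import camera,calibration
for n in("scene","wrist"):
    p,d=camera(n); cv2.imwrite(f"pics/{n}1.png",p[:,:,::-1]); np.savez(f"pics/{n}1.npz",p=p,d=d,**calibration(n))
E
```

```text
[array([ 4. , 11.8, -0. ]), array([-0.38, -0.05,  0.05])] 0.4027106901943824 [ 515.7 -209.6   52. ] [ 0.  -0.3  1. ] 2.6
```

View pics/scene1.png

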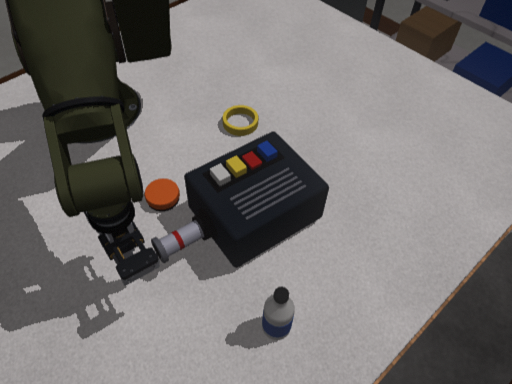

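View pics/wrist1.png

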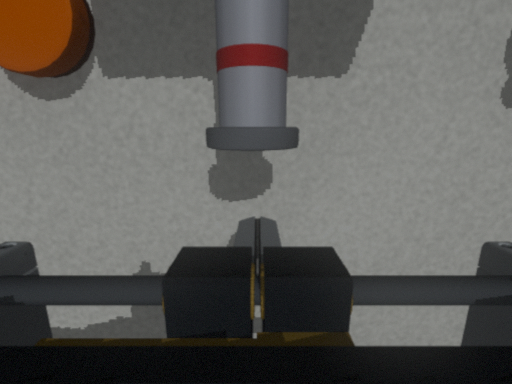

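The scene view shows the shut fingers standing just outside the flange, near (140,262). The wrist view shows the pipe axis at col 252 and the fingers at col 258, so they are lined up, with the pad well to the left.

Emit:
jog_arm(
  turn=[
    [0,0,0],
    [0,0,0],
    [0,0,0],
    [0,0,0],
    [0,0,0],
    [0,0,0],
  ],
  dp=[
    [0.3,3,-0.4],
    [0,1,0],
    [0,1,0],
    [0,1,0],
    [0,1,0],
    [0,0,0],
  ],
  gripper=[1,1,1,1,1,1],
)

```text
clock: 3.45
eef_pos: [527.7, -141.2, 59.6]
eef_rot: [-0.398, 1.554, -0.549]
wrist_force: [-0.3, -0.2, 1.0]
finger_gap: 0.6
```

```bash
python3 rel.py 530.6 -106 48; python3 - <<'E'
from h import *
from cell import camera,calibration
for n in("scene","wrist"):
    p,d=camera(n); cv2.imwrite(f"pics/{n}2.png",p[:,:,::-1]); np.savez(f"pics/{n}2.npz",p=p,d=d,**calibration(n))
E
```

```text
[array([11.3, 35.3, -2.6]), array([-0.41,  0.86,  0.37])] 0.64844541222538 [ 527.7 -141.2   59.6] [-0.3 -0.2  1. ] 3.45
```

View pics/wrist2.png

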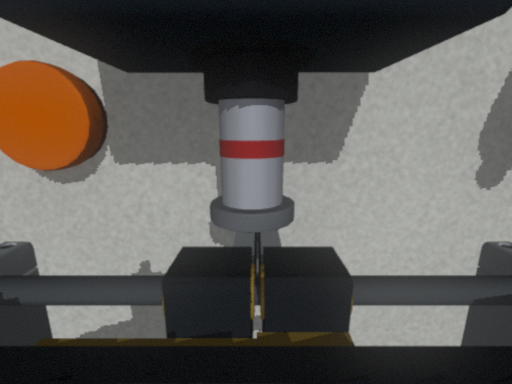

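The wrist view shows the band at row 148, the sleeve mouth at row 101, and the flange touching the fingers at about row 228. I'll measure how far is left.

```bash
cat > band.py <<'E'
from h import *
import sys
n=sys.argv[1]
p,d,K,T=load(n); W=pts(d,K,T); h=cv2.cvtColor(p,cv2.COLOR_RGB2HSV)
ya=np.array([0.1426,.9898,0])
M=np.array([537.3,-59.5,65.])
m=(abs((W-M)@np.array([.9898,-.1426,0]))<12)&(W[...,2]>60)
s=(W-M)@ya
r=(cv2.inRange(h,(0,130,40),(5,255,255))>0)&m&(s<20)&(s>-80)
print('band',r.sum(),s[r].min().round(1),s[r].max().round(1),s[r].mean().round(1))
z=W[...,2]
fl=m&(z>88)&(z<97)&(s<-15)&(s>-120); print('flange',s[fl].min().round(1),s[fl].max().round(1)) if fl.any() else 0
sl=m&(z>88)&(z<97)&(s>-15)&(s<25); print('sleeve z',s[sl].min().round(1),s[sl].max().round(1)) if sl.any() else 0
E
for f in scene1 wrist1 scene2 wrist2; do echo $f; python3 band.py pics/$f.npz; done
```

```text
scene1
band 41 -51.3 -44.1 -47.7
flange -94.8 -61.5
sleeve z -7.9 23.9
wrist1
band 809 -51.9 -42.1 -46.9
flange -93.7 -51.8
scene2
wrist2
band 608 -29.0 -19.8 -24.4
flange -73.9 -58.9
sleeve z 2.6 24.4Traceback (most recent call last):
  File "band.py", line 10, in <module>
    print('band',r.sum(),s[r].min().round(1),s[r].max().round(1),s[r].mean().round(1))
                         ~~~~~~~~^^
    return umr_minimum(a, axis, None, out, keepdims, initial, where)
ValueError: zero-size array to reduction operation minimum which has no identity
```

```bash
cat > mouth.py <<'E'
from h import *
import sys
p,d,K,T=load(sys.argv[1]); W=pts(d,K,T); g=p.mean(2)
ya=np.array([0.1426,.9898,0]); M=np.array([537.3,-59.5,65.])
s=(W-M)@ya
for c in (246,252,258):
    for r in range(int(sys.argv[2]),int(sys.argv[3]),1): print(c,r,p[r,c],d[r,c].round(0),W[r,c,2].round(0),s[r,c].round(1)) if c==252 else 0
E
python3 mouth.py pics/wrist2.npz 92 160 | awk 'NR<18||NR>45'
python3 - <<'E'
from h import *
p,d,K,T=load('pics/wrist2.npz'); ya=np.array([0.1426,.9898,0]); M=np.array([537.3,-59.5,65.])
for r in (98,100,102,104): print(r,(ray(252,r,93,K,T)-M)@ya,(ray(252,r,85,K,T)-M)@ya)
E
```

```text
252 92 [28 29 30] 137.0 92.0 4.9
252 93 [32 31 32] 137.0 92.0 4.4
252 94 [30 29 31] 138.0 91.0 4.0
252 95 [29 30 31] 137.0 92.0 3.4
252 96 [29 26 30] 137.0 92.0 3.0
252 97 [32 31 35] 139.0 91.0 2.6
252 98 [61 61 66] 146.0 84.0 2.8
252 99 [82 83 88] 145.0 84.0 2.3
252 100 [88 89 94] 146.0 83.0 1.8
252 101 [89 91 96] 146.0 83.0 1.3
252 102 [87 90 95] 146.0 83.0 0.8
252 103 [88 90 94] 146.0 84.0 0.3
252 104 [ 92  95 101] 146.0 84.0 -0.3
252 105 [126 128 137] 146.0 84.0 -0.8
252 106 [141 144 151] 146.0 84.0 -1.3
252 107 [142 145 153] 146.0 84.0 -1.8
252 108 [142 146 153] 147.0 83.0 -2.3
252 137 [140 144 150] 151.0 84.0 -17.7
252 138 [140 144 152] 149.0 85.0 -18.2
252 139 [140 141 148] 148.0 86.0 -18.7
252 140 [139 109 113] 150.0 85.0 -19.2
252 141 [140  65  67] 151.0 84.0 -19.9
252 142 [138  46  44] 151.0 84.0 -20.4
252 143 [139  45  43] 151.0 84.0 -20.9
252 144 [137  44  44] 152.0 83.0 -21.5
252 145 [138  44  44] 151.0 84.0 -22.0
252 146 [137  42  42] 151.0 84.0 -22.6
252 147 [137  40  40] 151.0 85.0 -23.1
252 148 [137  43  41] 152.0 84.0 -23.7
252 149 [136  41  40] 152.0 84.0 -24.2
252 150 [136  42  42] 151.0 84.0 -24.7
252 151 [137  39  41] 152.0 84.0 -25.4
252 152 [137  43  45] 151.0 85.0 -25.8
252 153 [136  41  41] 153.0 84.0 -26.5
252 154 [138  42  44] 152.0 84.0 -27.0
252 155 [139  45  45] 152.0 85.0 -27.5
252 156 [136  40  39] 152.0 84.0 -28.1
252 157 [137  49  48] 151.0 85.0 -28.5
252 158 [138  83  86] 152.0 84.0 -29.2
252 159 [140 130 135] 153.0 84.0 -29.8
98 1.9135321103613105 2.6886303110816807
100 0.9579149742774528 1.6800713229910742
102 -0.0009686616934276374 0.6680648686545492
104 -0.963135574598123 -0.3474067584346888
```

The mouth is at s≈2.3 and the band at s≈-24.4, which leaves about 26.7 mm to push.

Emit:
jog_arm(
  turn=[
    [0,0.4,0.2],
    [0,0,0],
    [0,0,0],
    [0,0,0],
    [0,0,0],
  ],
  dp=[
    [0.3,0.8,-0.1],
    [0.3,0.8,-0.1],
    [0,0.5,0],
    [0,0.3,0],
    [0,0,0],
  ],
  gripper=[1,1,1,1,1],
)

```text
clock: 4.18
eef_pos: [530.1, -117.0, 53.7]
eef_rot: [-0.364, 1.561, -0.515]
wrist_force: [-0.5, -2.2, 2.2]
finger_gap: 0.7
```

```bash
python3 rel.py 530.6 -106 48; python3 - <<'E'
from h import *
from cell import camera,calibration
for n in("wrist",):
    p,d=camera(n); cv2.imwrite(f"pics/{n}3.png",p[:,:,::-1]); np.savez(f"pics/{n}3.npz",p=p,d=d,**calibration(n))
E
python3 band.py pics/wrist3.npz; python3 mouth.py pics/wrist3.npz 90 160 
```

```text
[array([ 5.6, 10.9, -1.2]), array([-0.46,  0.54,  0.21])] 0.6539317229445278 [ 530.1 -117.    53.7] [-0.5 -2.2  2.2] 4.175
band 532 -5.2 2.0 -1.6
flange -49.2 -34.8
sleeve z 2.7 24.8
252 90 [21 22 26] 117.0 108.0 27.8
252 91 [19 23 25] 118.0 106.0 27.6
252 92 [25 26 28] 122.0 102.0 27.6
252 93 [21 20 24] 125.0 99.0 27.6
252 94 [21 21 22] 125.0 99.0 27.1
252 95 [17 19 16] 124.0 100.0 26.6
252 96 [19 19 21] 125.0 100.0 26.2
252 97 [19 19 17] 124.0 100.0 25.7
252 98 [18 15 20] 126.0 99.0 25.4
252 99 [19 18 18] 126.0 99.0 24.9
252 100 [21 23 20] 126.0 99.0 24.5
252 101 [15 15 18] 126.0 99.0 24.1
252 102 [19 16 16] 127.0 98.0 23.7
252 103 [19 18 14] 132.0 93.0 23.7
252 104 [21 20 21] 133.0 92.0 23.3
252 105 [21 21 24] 134.0 91.0 22.9
252 106 [20 21 23] 134.0 91.0 22.4
252 107 [23 20 21] 133.0 93.0 21.8
252 108 [25 25 26] 133.0 92.0 21.4
252 109 [19 16 18] 133.0 93.0 20.9
252 110 [24 20 23] 133.0 92.0 20.5
252 111 [27 27 26] 134.0 91.0 20.0
252 112 [27 23 26] 133.0 92.0 19.5
252 113 [27 23 26] 135.0 90.0 19.1
252 114 [26 24 24] 134.0 92.0 18.6
252 115 [26 22 25] 134.0 92.0 18.1
252 116 [24
[... 845 characters left out ...]
 93.0 6.0
252 141 [41 38 40] 137.0 92.0 5.5
252 142 [42 38 39] 138.0 92.0 5.0
252 143 [42 37 42] 137.0 92.0 4.5
252 144 [44 40 41] 138.0 92.0 4.0
252 145 [43 38 38] 139.0 91.0 3.4
252 146 [55 36 35] 138.0 92.0 2.9
252 147 [95 37 36] 145.0 85.0 2.0
252 148 [108  38  35] 145.0 85.0 1.4
252 149 [111  38  37] 146.0 84.0 0.9
252 150 [110  36  39] 145.0 85.0 0.4
252 151 [116  38  39] 146.0 84.0 -0.2
252 152 [156  41  42] 147.0 83.0 -0.8
252 153 [172  43  41] 147.0 84.0 -1.3
252 154 [172  43  40] 146.0 85.0 -1.7
252 155 [174  45  44] 146.0 84.0 -2.3
252 156 [172  44  43] 146.0 85.0 -2.8
252 157 [172  45  43] 146.0 85.0 -3.4
252 158 [173  46  45] 147.0 84.0 -4.0
252 159 [172  45  43] 147.0 84.0 -4.5
```

View pics/wrist3.png

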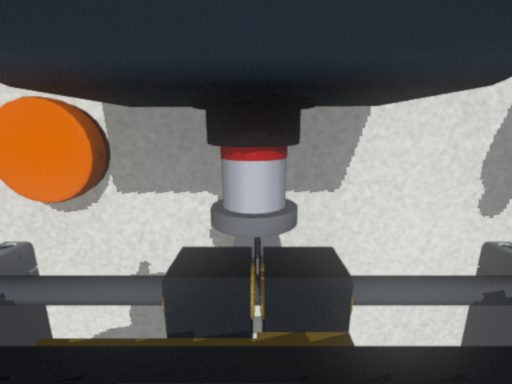

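The wrist view shows the band partly inside the sleeve, with its outer edge at row 160 and the mouth at row 146. Its middle is about 2.5–3 mm short, so I'll nudge it.

Emit:
jog_arm(
  turn=[
    [0,0,0],
    [0,0,0],
  ],
  dp=[
    [0,0.25,0],
    [0,0.05,0],
  ],
  gripper=[1,1],
)

```text
clock: 4.47
eef_pos: [530.4, -114.1, 53.6]
eef_rot: [-0.377, 1.561, -0.529]
wrist_force: [-0.2, -5.0, 1.2]
finger_gap: 0.4
```

```bash
python3 - <<'E'
from h import *
from cell import camera,calibration
for n in("wrist",):
    p,d=camera(n); cv2.imwrite(f"pics/{n}4.png",p[:,:,::-1]); np.savez(f"pics/{n}4.npz",p=p,d=d,**calibration(n))
E
python3 band.py pics/wrist4.npz; python3 mouth.py pics/wrist4.npz 142 170 
```

```text
band 277 -2.3 2.2 -0.2
flange -46.5 -31.9
sleeve z 2.9 24.4
252 142 [41 40 40] 137.0 92.0 7.9
252 143 [43 40 44] 136.0 93.0 7.4
252 144 [44 43 45] 138.0 92.0 6.9
252 145 [44 41 42] 138.0 92.0 6.4
252 146 [44 42 44] 139.0 91.0 5.8
252 147 [44 42 45] 138.0 91.0 5.3
252 148 [43 39 42] 137.0 92.0 4.9
252 149 [42 43 45] 139.0 91.0 4.3
252 150 [43 42 44] 139.0 91.0 3.8
252 151 [47 37 40] 141.0 90.0 3.2
252 152 [72 35 38] 146.0 84.0 2.1
252 153 [101  40  40] 146.0 84.0 1.6
252 154 [111  39  40] 147.0 84.0 1.1
252 155 [113  42  42] 147.0 83.0 0.5
252 156 [118  41  42] 148.0 83.0 -0.1
252 157 [156  45  44] 147.0 84.0 -0.5
252 158 [174  46  46] 147.0 84.0 -1.0
252 159 [174  43  44] 147.0 85.0 -1.6
252 160 [175  69  71] 146.0 85.0 -2.1
252 161 [178 155 165] 147.0 85.0 -2.7
252 162 [180 183 193] 148.0 83.0 -3.3
252 163 [182 185 196] 147.0 85.0 -3.7
252 164 [182 187 196] 149.0 83.0 -4.5
252 165 [179 184 194] 148.0 84.0 -4.9
252 166 [180 184 193] 149.0 83.0 -5.5
252 167 [181 185 195] 148.0 84.0 -6.0
252 168 [179 184 194] 148.0 84.0 -6.5
252 169 [181 185 195] 148.0 84.0 -7.1
```

The band's outer edge is at -2.35, so its middle is at about +2.6, and the mouth is also at +2.6. The pipe is set. I'll back off, lift and go over the blue key.

Emit:
jog_arm(
  turn=[
    [0,0,0],
    [0,0,0],
    [0,0,0],
    [0,0,0],
    [0,0,0],
    [0,0,0],
  ],
  dp=[
    [0,-1.5,0],
    [0,-2.5,0],
    [-5,0,0],
    [-5,0,0],
    [-5,0,0],
    [0,0,0],
  ],
  gripper=[1,1,1,1,1,1],
)

```text
clock: 5.28
eef_pos: [521.2, -157.2, 206.8]
eef_rot: [-0.042, 1.565, -0.195]
wrist_force: [0.4, 0.3, -0.2]
finger_gap: 0.4
```

```bash
python3 rel.py 522.5 152 205; python3 - <<'E'
from h import *
from cell import camera,calibration
for n in("scene",'wrist'):
    p,d=camera(n); cv2.imwrite(f"pics/{n}5.png",p[:,:,::-1]); np.savez(f"pics/{n}5.npz",p=p,d=d,**calibration(n))
E
python3 band.py pics/wrist5.npz;
```

```text
[array([  1.5, 305.8, -45.8]), array([-0.56,  0.31,  0.01])] 0.3616340028410252 [ 521.2 -157.2  206.8] [ 0.4  0.3 -0.2] 5.275
band 91 -2.0 3.2 0.6
flange -44.0 -32.6
sleeve z 2.9 24.4
```

View pics/wrist5.png

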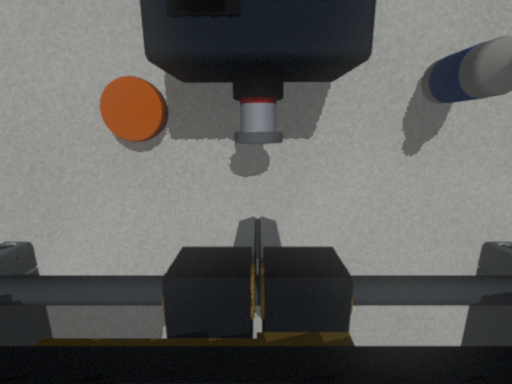

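The wrist view shows half the band visible just outside the sleeve, at (257,99), with the pad and bottle undisturbed.

Emit:
jog_arm(
  turn=[
    [-0.5,0.3,0],
    [0,0,0],
    [0,0,0],
    [0,0,0],
    [0,0,0],
    [0,0,0],
  ],
  dp=[
    [0,4.7,-0.9],
    [0,4.7,-0.9],
    [0,4.7,-0.9],
    [0,4.7,-0.9],
    [0,4.2,-0.9],
    [0,0,0],
  ],
  gripper=[1,1,1,1,1,1],
)

```text
clock: 6.12
eef_pos: [504.3, 83.0, 192.0]
eef_rot: [3.12, 1.546, 2.973]
wrist_force: [0.2, -0.5, -0.0]
finger_gap: 0.7
```

```bash
python3 rel.py 522.5 152 160; python3 - <<'E'
from h import *
from cell import camera,calibration
for n in("scene",'wrist'):
    p,d=camera(n); cv2.imwrite(f"pics/{n}6.png",p[:,:,::-1]); np.savez(f"pics/{n}6.npz",p=p,d=d,**calibration(n))
p,d,K,T=load('pics/wrist6.npz'); W=pts(d,K,T); h=cv2.cvtColor(p,cv2.COLOR_RGB2HSV)
m=(cv2.inRange(h,(100,120,50),(130,255,255))>0)&(W[...,2]>143)
w=W[m]; print(m.sum(),np.median(w[:,2])); print(cv2.minAreaRect(w[:,:2].astype(np.float32)))
E
```

```text
[array([31.8, 70.9,  8.7]), array([-0.17, -1.42, -0.03])] 0.748408130499886 [504.3  83.  192. ] [ 0.2 -0.5 -0. ] 6.125
1794 149.2931957211481
((523.0183715820312, 152.02745056152344), (27.0703182220459, 39.977622985839844), 81.60445404052734)
```

View pics/wrist6.png

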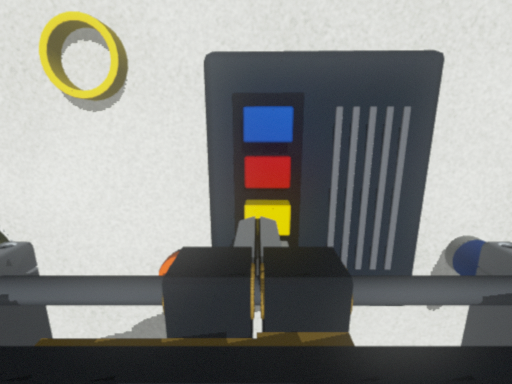

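The wrist view shows the blue key at (268,124), and the rays put its top at (523,152). I'll move over it and raise slightly.

Emit:
jog_arm(
  turn=[
    [0,-1.4,0],
    [0,0,0],
    [0,0,0],
  ],
  dp=[
    [0,3.5,0.5],
    [0,3.5,0.5],
    [0,0,0],
  ],
  gripper=[1,1,1],
)

```text
clock: 6.6
eef_pos: [526.0, 145.9, 190.0]
eef_rot: [-2.641, 1.568, -2.795]
wrist_force: [-1.0, -0.6, -0.3]
finger_gap: 0.8
```

```bash
python3 rel.py 523 152 155
```

```text
[array([35. ,  5.6, -3.8]), array([-0.62, -0.12,  0.07])] 0.786223732307856 [526.  145.9 190. ] [-1.  -0.6 -0.3] 6.6
```

Emit:
jog_arm(
  turn=[
    [-0.6,0,0],
    [0,0,0],
    [0,0,0],
  ],
  dp=[
    [1.5,0.6,-0.4],
    [1.5,0,0],
    [0,0,0],
  ],
  gripper=[1,1,1],
)

```text
clock: 6.98
eef_pos: [522.1, 149.6, 156.3]
eef_rot: [-2.669, 1.565, -2.815]
wrist_force: [-0.2, -0.4, 0.9]
finger_gap: 0.4
```

```bash
python3 rel.py 523 152 137
```

```text
[array([19.2,  2.6,  0.6]), array([-0.15, -0.27,  0.14])] 0.358332237078613 [522.1 149.6 156.3] [-0.2 -0.4  0.9] 6.975
```

Emit:
jog_arm(
  turn=[
    [0,0,0],
    [0,0,0],
    [0,0,0],
    [0,0,0],
  ],
  dp=[
    [0.5,0.25,0],
    [0.5,0,0],
    [0.5,0,0],
    [0.4,0,0],
  ],
  gripper=[1,1,1,1],
)

```text
clock: 7.48
eef_pos: [523.0, 151.9, 137.8]
eef_rot: [-2.697, 1.568, -2.844]
wrist_force: [-0.9, -0.7, 3.4]
finger_gap: 0.4
```

Emit:
jog_arm(
  turn=[
    [0,0,0],
    [0,0,0],
  ],
  dp=[
    [0.15,0,0],
    [0.1,0,0],
  ],
  gripper=[1,1],
)

```text
clock: 7.72
eef_pos: [523.2, 151.9, 137.4]
eef_rot: [-2.554, 1.569, -2.7]
wrist_force: [-8.2, -2.0, 15.3]
finger_gap: 0.3
```

Contact force has risen to 15 N at z = 137.4, so this is the hard stop. Lifting off.

Emit:
jog_arm(
  turn=[
    [0,0,0],
    [0,0,0],
    [0,0,0],
    [0,0,0],
    [0,0,0],
    [0,0,0],
    [0,0,0],
  ],
  dp=[
    [-1,0,0],
    [-3,0,0],
    [-4,0,0],
    [0,-4,-3],
    [0,-4,-3],
    [0,-4,-3],
    [0,0,0],
  ],
  gripper=[1,1,1,1,1,1,1],
)

```text
clock: 8.6
eef_pos: [414.4, 43.7, 221.2]
eef_rot: [-0.488, 1.569, -0.634]
wrist_force: [0.3, 0.4, -1.0]
finger_gap: 0.7
```

```bash
python3 - <<'E'
from h import *
from cell import camera,calibration
for n in("scene",'wrist','side'):
    p,d=camera(n); cv2.imwrite(f"pics/{n}7.png",p[:,:,::-1]); np.savez(f"pics/{n}7.npz",p=p,d=d,**calibration(n))
    p,d,K,T=load(f'pics/{n}7.npz'); W=pts(d,K,T); h=cv2.cvtColor(p,cv2.COLOR_RGB2HSV)
    for c,a,b,q in (('blue',(100,120,40),(130,255,255),(523,152)),('red',(0,150,40),(4,255,255),(517,111)),('yellow',(20,120,40),(35,255,255),(511,71)),('white',(0,0,90),(180,60,255),(506,32))):
        m=(cv2.inRange(h,a,b)>0)&(abs(W[...,0]-q[0])<12)&(abs(W[...,1]-q[1])<10)&(W[...,2]>120)&(W[...,2]<170)
        print(n,c,m.sum(),np.median(W[m][:,2]) if m.any() else None)
E
python3 band.py pics/scene7.npz; python3 band.py pics/scene0.npz
```

```text
scene blue 75 140.28975641954253
scene red 79 150.39478561792566
scene yellow 88 150.40899014550536
scene white 89 150.68590947386156
wrist blue 660 138.78524821282093
wrist red 623 148.83911398988994
wrist yellow 548 148.83226628169274
wrist white 488 148.84860718448175
side blue 89 138.8725521459274
side red 59 148.8584474068894
side yellow 65 148.91897098489073
side white 56 148.99310015433448
band 25 -3.3 2.9 -0.6
flange -45.6 -16.9
sleeve z -6.0 23.4
band 43 -51.4 -43.6 -47.7
flange -94.5 -43.7
sleeve z 1.4 23.6
```

View pics/scene7.png

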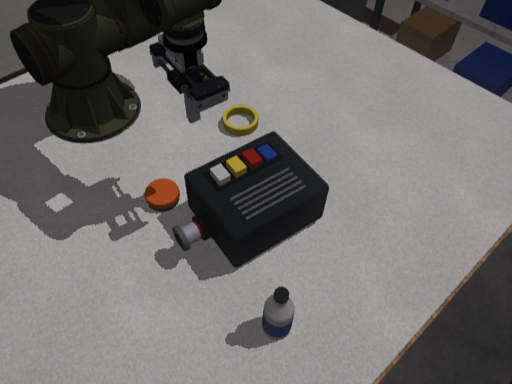

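View pics/wrist7.png

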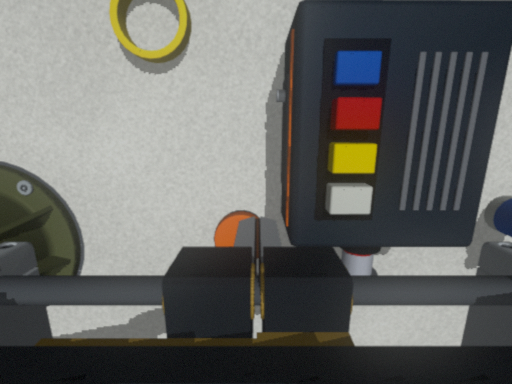

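All three views put blue at about 139–140 mm (latched) and red, yellow and white at about 149–150 mm (up). The scene view shows the band at the sleeve mouth, near (200,228), the bystanders in place and the gripper clear.

```bash
python3 -c "
from cell import order
print(order.sign_off())"
```

```text
the job is handed in; nothing more can be done
None
```

I pushed the pipe in with shut fingers against its flange, then pressed the blue key to its hard stop and backed off. The job was handed in with about 9 s on the clock, and no verdict was reported.

- **Pipe:** after the last nudge, the wrist camera put the middle of the red band level with the sleeve mouth to within about 1 mm. The scene view after the key press agreed to about 2 mm.
- **Keys:** blue is latched, its top at about 139–140 mm. Red, yellow and white are up, at about 149–150 mm, and all three cameras agree.
- **Key press:** force rose to about 15 N at the hard stop. I saw no sign of touching the yellow or white key.
- **Bystanders:** the bottle, pad and tape roll look unmoved in the pictures. I did not re-measure their positions at the end.
- **Disagreements:**
  - The scene and wrist cameras placed the sleeve mouth about 2–3 mm apart, so I set the pipe from the band and mouth as seen together in the wrist view.
  - The tool height drifted by about 8 mm during the sideways push; the fingers stayed on the flange.

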